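Stop the herb sifter and draw its long paddle out through the cover

ROBOT

A 6-joint arm with a two-finger parallel gripper is mounted at the origin on the work surface. World frame = base frame: x ahead of the robot, y to its left, z up, the work surface at z = 0. Lengths are in m, angles in rad, forces in N, time in s.
With the tool pointing down it reaches from about 0.3 to 0.875 m from the base axis. Payload 4.2 kg.
Tool frame: the origin (TCP) lies midway between the tips of the shut fingers; the grasp point (between the pads) lies bot.grasp_offset behind it (bot.grasp_offset is the distance from the TCP to the grasp point, in m); z points along the fingers, y is the direction in which the jaws open and shut (so a half turn about z gives the same grasp; the last joint's range is limited). The gripper opens to 85 mm and grips with 20 to 120 N. Pads are 22 mm wide; open, the fingers measure 114 mm over their backs; the gripper's body (76 mm by 85 mm) begins 54 mm behind the grasp point. The pads swing forward as they close: fully open they stand 13 mm farther back than shut.
Start: joints at [1.188, 0.32, 1.565, -0, 1.257, -0.02], TCP at [0.204, 0.538, 0.231] pointing down, gripper open.
Joint ranges: [-3.11, 3.11], [-0.84, 2.01], [0.21, 2.61], [-1.34, 4.49], [0.05, 2.63], [-2.56, 2.56]. Speed limits (rad/s): [2.57, 2.57, 3.14, 3.14, 3.14, 3.14].

INTERFACE

Orientations are given as a unit quaternion [w, x, y, z].
In Python, from rig import status, vision, bot, spotter gives the robot as it stands. The module is installed in compiled form; this text tells all that it offers.
- The arm moves only by the shell command python3 -m creep 'ROWS' [OPENING]. ROWS is JSON, one flat list of numbers, 6 for each row, row after row: the shift along the tool's x, y, z in mm, then the turn, a rotation vector about the tool's x, y, z in degrees. A call has 1 to 20 rows; each row shifts and turns the commanded pose from where the row before left it, along the tool's axes as they then stand; what a row does not reach is not made up. A row lasts 1/10 s, in which the tool goes at most 50 mm and 8.59 degrees, less where a joint would pass 70% of its speed; a pose out of reach is approached as far as the arm can. A call with a gripper value outside its range is refused whole. OPENING is the closure, from 0 (fully open) to 1 (shut), set as the call begins (- or left out, the last holds). The fingers move at their own pace and stop on an object; the grip force is fixed at half the most. Time passes only in rows, so rows that do not move let the fingers close. It gives the time, the measured TCP pose, the force and the opening at its end, in the units of the state.
- status.get_state(): the state, without advancing time (a new reading comes with each control period).
- vision.capture(name): name is "side" or "top"; returns the picture (400x640x3 uint8, blue, green, red); there is no depth.
- vision.camera_info(name): a dict with "fx", "fy", "cx", "cy" (pixels), "xyz" and "rotation" of the camera in the world. Camera axes: x right, y down, z forward; pixel columns grow to the right and rows downward; lengths in m; the calibration is good to about 2 mm. A picture is of the moment at which its call begins. camera_info takes no time and is no camera call.
- bot.hand_in(): hands the job in, once; it reports no verdict.
Trained networks look in the newest picture that a camera, given by its name, has taken for a name from the list of things; names that differ only in an ending like _2 or _b are one class to them, and where a whole thing is asked for, a point or a joint stands for the part that bears it (a point fixed in the world has none). Each returns a list of dicts, best first, with "confidence" (0 to 1); they miss things now and then, are a little off and sometimes report something else, mostly with a low value. They report only what shows in the picture. A call takes as long as a camera call.
- spotter.search_frame(camera, target): "position" ([column, row] in pixels, amid what is visible of it).
- spotter.pinpoint(camera, target): "position" ([column, row] in pixels: a listed point, or the origin of a listed thing).
The state is a dict: "time": time; "joint_pos": joint angles; "qvel": joint speeds; "joint_efforts": joint torques, N m; "tcp_pos": TCP position; "tool_rot": TCP orientation; "contact_force": force on the tool from outside, world axes, zero at the start; "wrist_torque": the same for the moment, N m; "finger_gap": finger opening in m.
Only numpy, scipy, OpenCV 4.12 (cv2) and the standard library are available. Lean on these libraries where they do the work, as an engineer would, in place of code of your own. Each camera call takes 0.05 s, during which the arm holds its last target.

TASK

First make the herb sifter safe: on the grey control box, press the sprung selector knob all the way down, turn it clockwise (seen from above) as far as it goes while it is down, and let it spring back up. Only then reach through the yellow-edged opening in the sifter's cover and take out the long wooden paddle lying inside; it is longer than the opening, so tilt it and draw it out handle end first. Finish while still holding the paddle still in the gripper, with every part of it at least 4 cm above the sifter's cover and touching nothing else, and without pushing the jars, mug or spoon about.

Things in the scene. Friction and masses are not known exactly. Their poses are not given: they have to be found in the camera images.
- control: Grey control box with a blue top plate, fixed to the table, 130 x 130 mm and 60 mm high, to the left or right of the sifter. Origin at the centre of its underside, z up. A green dot on its top lies towards the box's -x and marks 'run'; a red dot 1.2 rad clockwise of it marks 'stop'.
- selector_grip (a point): Where to grip the black selector knob on the control box: on its vertical axis, 95 mm above the table when the knob is up. A bar 46 mm long, 14 mm thick, 28 mm high, its top 9 mm above this point, stands on a 54 mm disc whose upper face is 19 mm below it. x lies along the bar, y across it; a white line on top points to -x. The point moves with the knob.
- selector_press (a joint): How far the knob is pressed down, in m: 0 up, 0.007 fully down. A spring pushes it up with 3.5 N at the top and 8.4 N at the bottom.
- selector_turn (a joint): How far the knob is turned clockwise from above, in rad: starts at 0 to 0.12 (run), end stop at 1.2 (stop). A catch blocks it beyond about 0.2 unless it is pressed down more than about 4 mm; past about 0.8 it can rise again. It turns with light friction (0.03 N m) and stays where it is left.
- sifter: Bench sifter, fixed: white base, blue walls, steel cover; 350 mm long (x), 180 mm wide (y), origin at the centre of its underside. Inside is a flat empty chamber, -165 to 165 mm in x, -80 to 80 mm in y, its sieve floor 80 mm above the table. The cover is 4 mm thick, underside at 137 mm, top at 141 mm; its opening reaches from -15 to 140 mm in x and -60 to 60 mm in y.
- opening (a point): Centre of the yellow-edged opening at the cover's upper face: 62.5 mm along +x from the sifter's origin, 141 mm up. Axes as the sifter's; the opening is 155 mm along x and 120 mm along y.
- paddle_center (a point): Centre of the loose wooden paddle (260 mm long, 60 to 120 g) lying flat on the sieve floor inside the sifter, roughly along the sifter's x: half-way along it, 10 mm above its underside. Its x axis runs along the paddle to the handle end, z is up. At first the blade end is far under the cover and the handle end is at or just under the opening's far (+x) edge.
- paddle: The same paddle; origin at mid-length on its underside, same axes. The handle, 16 mm wide and 20 mm high, reaches from -50 to +130 mm along x, with a red band near its end; the blade, 46 mm wide and 9 mm thick, from -130 to -45 mm, flush with the underside.
- paddle_handle_end (a point): Middle of the handle's end face, 130 mm along the paddle's +x from its centre.
- paddle_blade_end (a point): Middle of the blade's end edge, 130 mm along the paddle's -x from its centre and 4.5 mm above its underside.
- date_tub: White tub of dried dates, 140 x 140 x 85 mm, fixed, on the other side of the sifter from the control box. Origin at the centre of its underside.
- jar_a: Wide white jar, 64 dia x 105 mm, white cap, yellow label. Bystander, loose; origin at the middle of its underside.
- jar_b: White jar, 60 dia x 90 mm, black cap, yellow label. Bystander, loose; origin at the middle of its underside.
- jar_c: White bottle, 56 dia x 115 mm, white cap, blue label. Bystander, loose; origin at the middle of its underside.
- mug: Blue ceramic mug, 76 dia x 85 mm. Bystander, loose; origin at the middle of its underside.
- spoon: Steel spoon lying on the table. Bystander, loose; origin at the middle of its underside.

How it is judged:
On the way, in this order (a step that is already met when the one before it is completed fails the run):
1. the selector knob is pressed down (value of joint selector_press above 0.004 m), for 0.05 s.
2. the selector is turned clockwise to its stop and has sprung back up (value of joint selector_turn above 1 rad and value of joint selector_press below 0.002 m), for 0.2 s.
3. the paddle, held in the gripper, has come out through the opening: both its ends are above the cover (contact force between the fingers and paddle above 1 N and height (world z) of each of paddle_blade_end, paddle_handle_end above 0.15 m), for 0.1 s.
At the end, for the whole second after the job is handed in: The selector is turned more than 1.0 rad (of 1.2) and is up (less than 2 mm down); the gripper holds the paddle still (under 30 mm/s), both of its ends more than 34 mm above the sifter's cover, clear of the sifter (all of step 2 and height (world z) of each of paddle_blade_end, paddle_handle_end above 0.175 m and contact force between the fingers and paddle above 1 N and contact force between paddle and sifter below 0.05 N and linear speed of paddle below 0.03 m/s and angular speed of paddle below 0.2 rad/s); the arm keeps its last pose, push and grip.
It fails at once if the paddle is moved before the selector has been set to stop (distance of paddle from where it was at the start of the episode above 0.02 m and value of joint selector_turn below 1 rad).
It fails at once if a jar, the mug or the spoon is pushed more than 4 cm or a jar or the mug is tipped over (distance of any of jar_a, jar_b, jar_c, mug, spoon from where it was at the start of the episode above 0.04 m or angle between any of jar_a, jar_b, jar_c, mug's own z axis and vertical above 0.6 rad).
It also fails if it takes over 61 s, if anything falls off the work surface, if the arm or the gripper's body presses on something with over 40 N, if the wrist force passes 120 N, or if a joint passes its speed limit or range.

## Working session

There is one attempt and no reset: what is moved stays moved. The work goes in short steps, Python scripts to look and compute and a shell command to move; the robot and the scene stay as the last step left them, time stands still between calls to the robot, and variables do not carry over. Pictures are saved under pics/ and viewed, and the job is handed in when it is done.

```bash
mkdir -p pics; ls; python3 - <<'E'
from rig import status, vision, bot, spotter
import cv2
print(status.get_state()); print(bot.grasp_offset)
for c in("side","top"):
    im=vision.capture(c); cv2.imwrite(f"pics/{c}0.png",im); print(c,vision.camera_info(c))
    for t in ["control","selector_grip","sifter","opening","paddle_center","paddle_handle_end","date_tub","jar_a","mug"]:
        print(t,[(d['position'],round(d['confidence'],2)) for d in spotter.pinpoint(c,t)][:3])
E
```

```text
pics
{'time': 0.0, 'joint_pos': array([ 1.18800424e+00,  3.20257301e-01,  1.56569448e+00, -1.22275814e-05,
        1.25741604e+00, -2.00218903e-02]), 'qvel': array([-0.00057823,  0.00113816, -0.00173295,  0.00115232,  0.00167619,
       -0.00028122]), 'joint_efforts': array([ 2.38873239e-03, -4.15524781e+01, -2.34164751e+01,  1.43161296e-04,
        8.03657749e-03, -1.54116839e-05]), 'tcp_pos': array([0.2038776 , 0.53711357, 0.23049615]), 'tool_rot': array([-1.71861842e-04,  1.80390193e-01,  9.83594729e-01, -8.70801653e-04]), 'contact_force': array([-0.06634618, -1.32196494, -0.52558373]), 'wrist_torque': array([-0.01787904, -0.01796535, -0.0452124 ]), 'finger_gap': 0.08537455938325648}
0.0187
side {'fx': 362.43931294931656, 'fy': 362.43931294931656, 'cx': 322.0291039646592, 'cy': 206.76818976350862, 'xyz': array([ 0.40946337, -0.81951484,  0.81585245]), 'rotation': array([-0.42187785,  0.90293998, -0.0739894 ,  0.03527104])}
control [([350.3, 345.5], 0.83)]
selector_grip [([350.3, 320.5], 0.67)]
sifter [([250.2, 169.3], 0.26)]
opening [([307.2, 189.1], 0.79)]
paddle_center [([351.3,
[... 165 characters left out ...]
0.98), ([374.6, 204.6], 0.78), ([379.9, 223.9], 0.66)]
mug [([248.3, 366.6], 0.9)]
top {'fx': 419.51598630299793, 'fy': 419.51598630299793, 'cx': 321.8710245228686, 'cy': 201.94883478199256, 'xyz': array([0.49058285, 0.01034072, 1.40919047]), 'rotation': array([ 0.02679535, -0.69711764,  0.71627015, -0.01631188])}
control [([444.2, 204.5], 0.86)]
selector_grip [([452.2, 202.5], 0.75)]
sifter [([332.6, 226.1], 0.93)]
opening [([312.5, 219.8], 0.89)]
paddle_center [([323.3, 212.2], 0.59), ([311.0, 218.6], 0.48)]
paddle_handle_end [([285.9, 203.9], 0.57)]
date_tub [([231.6, 224.8], 0.57)]
jar_a [([288.5, 151.9], 0.94), ([373.2, 143.2], 0.65), ([325.2, 150.8], 0.51)]
mug [([452.7, 282.4], 0.79)]
```

View pics/side0.png

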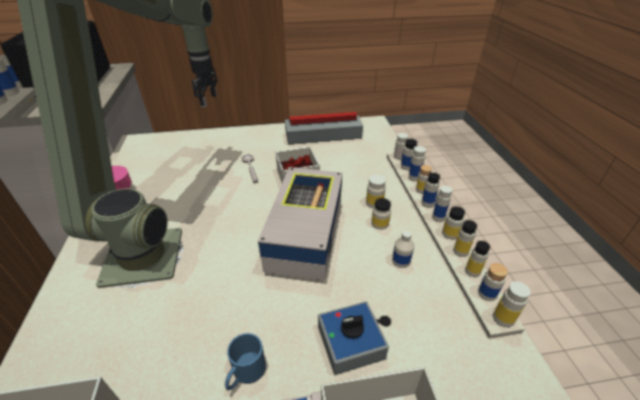

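View pics/top0.png

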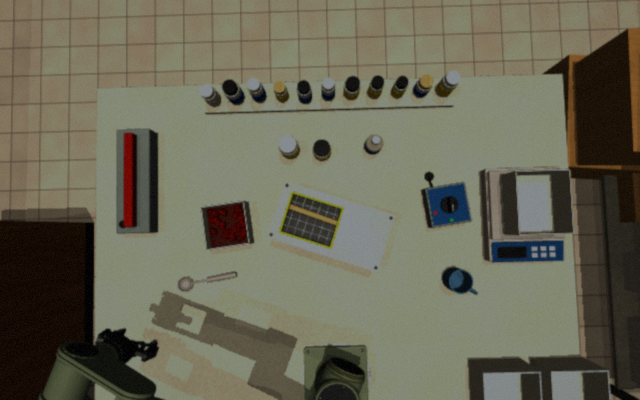

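```bash
python3 - <<'E'
import cv2
im=cv2.imread('pics/top0.png'); cv2.imwrite('pics/tz.png',cv2.resize(im[150:300,220:500],None,fx=2.8,fy=2.8,interpolation=cv2.INTER_CUBIC))
im=cv2.imread('pics/side0.png'); cv2.imwrite('pics/sz.png',cv2.resize(im[100:390,200:430],None,fx=2,fy=2,interpolation=cv2.INTER_CUBIC))
E
```

```text
(no output)
```

View pics/tz.png

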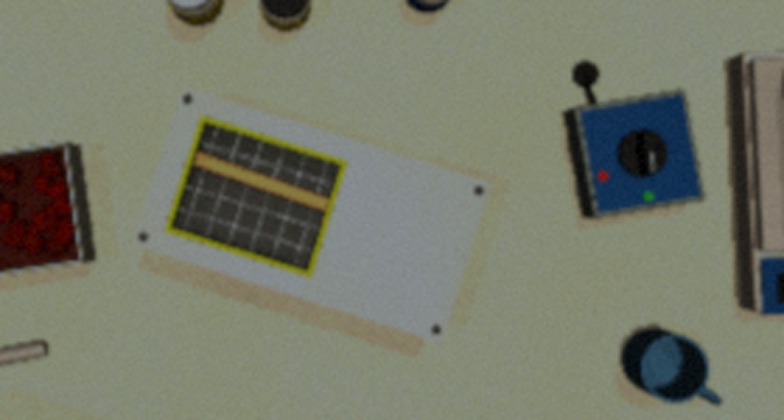

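View pics/sz.png

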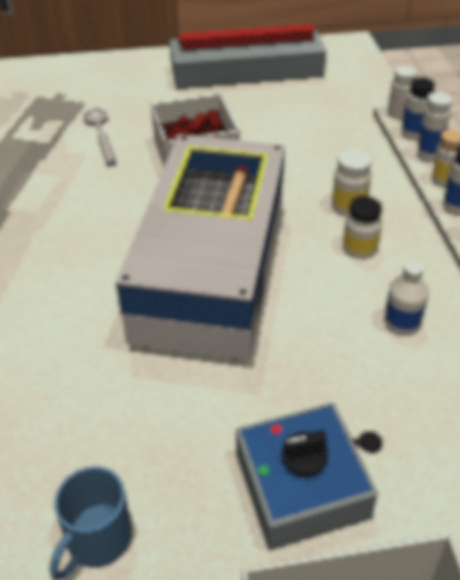

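Top view: sifter at about (333,226), its opening to the left (+x roughly image left), and the paddle handle across it. The control box is on the right with its knob at about (449,204). The tub is at (229,225) and the jars are above the sifter. I'll convert these to metres.

```bash
cat > h.py <<'E'
import numpy as np, cv2
from scipy.spatial.transform import Rotation as R
from rig import status, vision, bot, spotter
def rot(q): return R.from_quat([q[1],q[2],q[3],q[0]])
def back(cam,px,z):
    c=vision.camera_info(cam); d=np.array([(px[0]-c['cx'])/c['fx'],(px[1]-c['cy'])/c['fy'],1.])
    d=rot(c['rotation']).apply(d); o=np.array(c['xyz']); return o+d*(z-o[2])/d[2]
def proj(cam,P):
    c=vision.camera_info(cam); p=rot(c['rotation']).inv().apply(np.array(P)-np.array(c['xyz'])); return np.array([c['fx']*p[...,0]/p[...,2]+c['cx'],c['fy']*p[...,1]/p[...,2]+c['cy']]).T
def st():
    s=status.get_state(); return s
E
python3 - <<'E'
from h import *
np.set_printoptions(precision=4,suppress=True)
z=lambda u,v:(220+(u+.5)/2.8-.5,150+(v+.5)/2.8-.5)
oc=[back('top',z(*p),.141) for p in [(203,120),(344,162),(311,272),(170,230)]]
oc=np.array(oc);print(oc); c=oc.mean(0);print('opening',c)
for i in range(4):print(np.linalg.norm(oc[i]-oc[(i+1)%4]))
d=(oc[0]-oc[1]+oc[3]-oc[2]);print('yaw',np.degrees(np.arctan2(d[1],d[0])))
print('handle pts',[back('top',z(*p),.10) for p in [(200,160),(327,204)]])
print('knob',back('top',z(641,152),.09),'green',back('top',z(648,196),.06),'red',back('top',z(603,176),.06))
print('box corners top',[back('top',z(*p),.06) for p in [(578,108),(683,92),(703,198),(597,216)]])
for t,h in [('selector_grip',.095),('control',0.),('opening',.141),('sifter',0),('paddle_center',.09),('paddle_handle_end',.09),('mug',0),('jar_a',0)]:
  for cm in('side','top'):
    for r in spotter.pinpoint(cm,t)[:3]: print(t,cm,round(r['confidence'],2),back(cm,r['position'],h))
s=vision.capture('side');t=vision.capture('top')
cv2.imwrite('pics/k1.png',np.hstack([cv2.resize(t[175:235,420:480],(390,390),interpolation=cv2.INTER_CUBIC),cv2.resize(s[295:375,310:390],(390,390),interpolation=cv2.INTER_CUBIC)]))
E
```

```text
[[ 0.5994  0.1175  0.141 ]
 [ 0.5496 -0.0339  0.141 ]
 [ 0.4323  0.005   0.141 ]
 [ 0.4813  0.1558  0.141 ]]
opening [0.5157 0.0611 0.141 ]
0.15936724769980076
0.12357716338030054
0.15853391934682606
0.12407751027355013
yaw 71.8977609174136
handle pts [array([0.5582, 0.1253, 0.1   ]), array([ 0.5053, -0.0151,  0.1   ])]
knob [ 0.5541 -0.3682  0.09  ] green [ 0.505  -0.3825  0.06  ] red [ 0.5293 -0.3323  0.06  ]
box corners top [array([ 0.6081, -0.3071,  0.06  ]), array([ 0.6232, -0.4279,  0.06  ]), array([ 0.5011, -0.4449,  0.06  ]), array([ 0.4838, -0.3235,  0.06  ])]
selector_grip side 0.67 [ 0.5488 -0.374   0.095 ]
selector_grip top 0.75 [ 0.5581 -0.3781  0.095 ]
control side 0.83 [ 0.552  -0.3819  0.    ]
control top 0.86 [ 0.557  -0.3793  0.    ]
opening side 0.79 [0.5109 0.0675 0.141 ]
opening top 0.89 [0.515  0.0579 0.141 ]
sifter side 0.26 [0.3244 0.4198 0.    ]
sifter top 0.93 [ 0.4948 -0.0037  0.    ]
paddle_center side 0.69 [ 0.5381 -0.4319  0.09  ]
paddle_center side 0.43 [0.5137 0.0257 0.09  ]
paddle_center top 0.59 [0.539  0.0252 0.09  ]
paddle_center top 0.48 [0.5199 0.0644 0.09  ]
paddle_handle_end side 0.64 [0.5756 0.1478 0.09  ]
paddle_handle_end top 0.57 [0.5683 0.1424 0.09  ]
mug side 0.9 [ 0.3093 -0.3944  0.    ]
mug top 0.79 [ 0.2982 -0.3958  0.    ]
jar_a side 0.98 [ 0.7609 -0.1477 -0.    ]
jar_a side 0.78 [0.7552 0.1244 0.    ]
jar_a side 0.66 [0.7451 0.0241 0.    ]
jar_a top 0.94 [0.7502 0.1388 0.    ]
jar_a top 0.65 [ 0.7714 -0.1491  0.    ]
jar_a top 0.51 [0.7503 0.0142 0.    ]
```

View pics/k1.png

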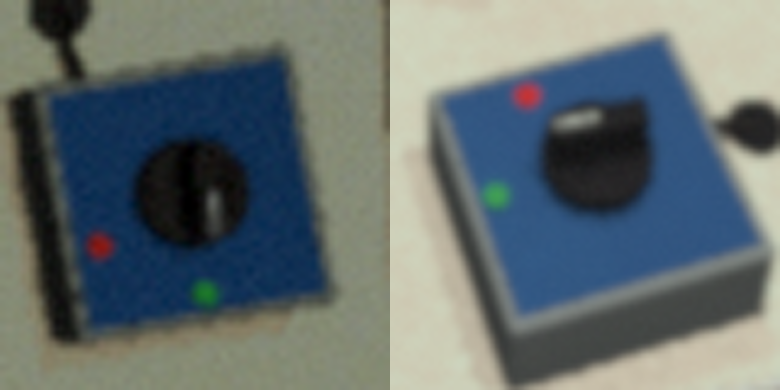

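```bash
cat >> h.py <<'E'
def down(jaw):  # tool pointing down, tool y at angle jaw (deg)
    a=np.radians(jaw); y=np.array([np.cos(a),np.sin(a),0]); zz=np.array([0,0,-1.]); x=np.cross(y,zz)
    return R.from_matrix(np.c_[x,y,zz])
def rows(p1,R1,n=None,p0=None,R0=None):
    s=status.get_state()
    p0=s['tcp_pos'] if p0 is None else p0; R0=rot(s['tool_rot']) if R0 is None else R0
    p0=np.array(p0);p1=np.array(p1); rv=(R0.inv()*R1).as_rotvec()
    if n is None: n=int(max(np.ceil(np.linalg.norm(p1-p0)/.048),np.ceil(np.degrees(np.linalg.norm(rv))/8.4),1))
    out=[];p=p0.copy();Rc=R0
    for i in range(n):
        tgt=p0+(p1-p0)*(i+1)/n; Rt=R0*R.from_rotvec(rv*(i+1)/n)
        d=np.round(Rc.inv().apply(tgt-p)*1000,0 if n>3 else 1); w=np.round(np.degrees((Rc.inv()*Rt).as_rotvec()),1)
        p=p+Rc.apply(d/1000); Rc=Rc*R.from_rotvec(np.radians(w)); out.append([*d,*w])
    print(n,'rows:',','.join(f'{v+0:g}' for r in out for v in r)); print('end',p.round(4),np.degrees((Rc.inv()*R1).magnitude()).round(2))
    return p,Rc
E
python3 - <<'E'
from h import *
print(status.get_state()['time'])
rows([.554,-.376,.21],down(-86))
E
```

```text
1.9
21 rows: -31,-35,1,0,0,7.4,-35,-30,1,0,0,7.4,-39,-26,1,0,0,7.4,-42,-20,1,0,0,7.4,-44,-15,1,0,0,7.4,-46,-9,1,0,0,7.3,-46,-4,1,0,0,7.4,-47,3,1,0,0,7.4,-46,9,1,0,0,7.4,-44,15,1,0,0,7.4,-42,20,1,0,0,7.4,-39,25,1,0,0,7.4,-35,30,1,0,0,7.4,-32,35,1,0,0,7.4,-26,38,1,0,0,7.4,-22,41,1,0,0,7.4,-15,44,1,0,0,7.3,-11,46,1,0,0,7.4,-4,46,1,0,0,7.4,2,47,1,0,0,7.4,8,46,1,0,0,7.4
end [ 0.5545 -0.3764  0.2103] 0.01
```

```bash
python3 -m creep '[-31,-35,1,0,0,7.4,-35,-30,1,0,0,7.4,-39,-26,1,0,0,7.4,-42,-20,1,0,0,7.4,-44,-15,1,0,0,7.4,-46,-9,1,0,0,7.3,-46,-4,1,0,0,7.4,-47,3,1,0,0,7.4,-46,9,1,0,0,7.4,-44,15,1,0,0,7.4,-42,20,1,0,0,7.4,-39,25,1,0,0,7.4,-35,30,1,0,0,7.4,-32,35,1,0,0,7.4,-26,38,1,0,0,7.4,-22,41,1,0,0,7.4,-15,44,1,0,0,7.3,-11,46,1,0,0,7.4,-4,46,1,0,0,7.4]' 0.5; python3 - <<'E'
from h import *
s=status.get_state();print(s['joint_pos'],s['finger_gap'])
rows([.554,-.376,.15],down(-86))
E
```

```text
time: 3.8
tcp_pos: [0.5209, -0.2911, 0.2123]
tool_rot: [-0.0, 0.987, 0.161, 0.0]
contact_force: [1.8, 0.4, -0.0]
finger_gap: 0.043
[-5.28949860e-01  3.65692805e-01  1.54400569e+00  2.81253219e-04
  1.23162774e+00  7.19264398e-01] 0.04295383369531945
3 rows: 1.5,30.3,20.8,0,0,4.8,4,30.2,20.7,0,0,4.9,6.6,29.6,20.8,0,0,4.8
end [ 0.554 -0.376  0.15 ] 0.03
```

```bash
python3 -m creep '[1.5,30.3,20.8,0,0,4.8,4,30.2,20.7,0,0,4.9,6.6,29.6,20.8,0,0,4.8,0,0,0,0,0,0,0,0,0,0,0,0]'; python3 - <<'E'
from h import *
s=status.get_state();print(s['joint_pos'],s['tcp_pos'])
S=vision.capture('side');t=vision.capture('top')
cv2.imwrite('pics/k2.png',np.hstack([cv2.resize(t[165:245,410:490],(390,390),interpolation=cv2.INTER_CUBIC),cv2.resize(S[265:375,295:405],(390,390),interpolation=cv2.INTER_CUBIC)]))
print('proj tcp',proj('side',s['tcp_pos']),proj('top',s['tcp_pos']))
for c in('side','top'):
  for r in spotter.pinpoint(c,'selector_grip')[:2]: print(c,r['confidence'],back(c,r['position'],.095))
E
```

```text
time: 4.3
tcp_pos: [0.5538, -0.3737, 0.1491]
tool_rot: [-0.001, 0.999, 0.038, -0.001]
contact_force: [0.8, 0.8, 0.1]
finger_gap: 0.0428
[-6.11108862e-01  5.21192909e-01  1.45110995e+00  4.72110247e-04
  1.17140130e+00  8.84379273e-01] [ 0.55376421 -0.37374062  0.14906316]
proj tcp [353.81314069 305.92086354] [456.10447927 202.92124109]
side 0.84 [ 0.55218052 -0.37324004  0.095     ]
top 0.67 [0.51968457 0.02596986 0.095     ]
top 0.42 [ 0.55850697 -0.37567644  0.095     ]
```

View pics/k2.png

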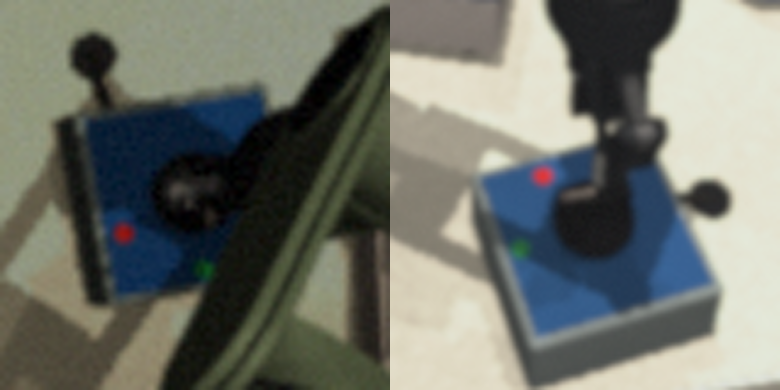

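Both views show the fingers straddling the knob bar. The descent can start.

```bash
python3 -m creep '[0,0,30,0,0,0,0,0,25,0,0,0,0,0,10,0,0,0,0,0,4,0,0,0,0,0,0,0,0,0,0,0,0,0,0,0]'; python3 -m creep '[0,0,0,0,0,0,0,0,0,0,0,0,0,0,0,0,0,0]' 0.7;python3 -m creep '[0,0,0,0,0,0,0,0,0,0,0,0,0,0,0,0,0,0,0,0,0,0,0,0]' 0.85
```

```text
time: 5.1
tcp_pos: [0.5549, -0.3741, 0.0825]
tool_rot: [0.001, 0.999, 0.038, 0.001]
contact_force: [0.4, 0.3, -0.9]
finger_gap: 0.0435
time: 5.4
tcp_pos: [0.5543, -0.3739, 0.0815]
tool_rot: [0.0, 0.999, 0.038, 0.0]
contact_force: [-0.1, -0.2, -0.5]
finger_gap: 0.0258
time: 5.8
tcp_pos: [0.5547, -0.3755, 0.0816]
tool_rot: [0.002, 0.999, 0.038, 0.001]
contact_force: [0.4, -6.2, -0.1]
finger_gap: 0.013
```

```bash
python3 -m creep '[0,0,0,0,0,0,0,0,0,0,0,0]' 1; python3 -m creep '[0,0,3,0,0,0,0,0,3,0,0,0,0,0,3,0,0,0,0,0,0,0,0,0,0,0,0,0,0,0]'
```

```text
time: 6.0
tcp_pos: [0.5546, -0.3755, 0.0817]
tool_rot: [0.002, 0.999, 0.038, 0.001]
contact_force: [0.5, -5.7, 1.7]
finger_gap: 0.0127
time: 6.5
tcp_pos: [0.5547, -0.3755, 0.0746]
tool_rot: [0.002, 0.999, 0.038, 0.001]
contact_force: [-2.6, -3.7, 10.0]
finger_gap: 0.0124
```

```bash
python3 -m creep '[0,0,2,0,0,0,0,0,0,0,0,6,0,0,0,0,0,8,0,0,0,0,0,8,0,0,0,0,0,8,0,0,0,0,0,8]'; python3 -m creep '[0,0,0,0,0,8,0,0,0,0,0,8,0,0,0,0,0,8,0,0,0,0,0,5,0,0,0,0,0,0]'; python3 -c "
from h import *
s=status.get_state();print(s['wrist_torque'],s['joint_pos'])"
```

```text
time: 7.1
tcp_pos: [0.5549, -0.3753, 0.0745]
tool_rot: [0.001, 0.956, -0.292, 0.002]
contact_force: [-4.6, -0.9, 18.5]
finger_gap: 0.0129
time: 7.6
tcp_pos: [0.5551, -0.3752, 0.0745]
tool_rot: [0.001, 0.854, -0.52, 0.003]
contact_force: [-3.6, -1.3, 18.8]
finger_gap: 0.0125
[-0.23060376  0.7187558   0.59901919] [-6.10869456e-01  5.84984754e-01  1.54010584e+00 -1.77151574e-03
  1.01080666e+00  2.05412065e+00]
```

```bash
python3 -m creep '[0,0,-4,0,0,0,0,0,-4,0,0,0,0,0,-3,0,0,0,0,0,0,0,0,0]'; python3 -m creep '[0,0,0,0,0,0,0,0,0,0,0,0,0,0,0,0,0,0]' 0.5;  python3 -m creep '[0,0,-20,0,0,0,0,0,-45,0,0,0,0,0,-45,0,0,0,0,0,0,0,0,0]'; python3 - <<'E'
from h import *
S=vision.capture('side');t=vision.capture('top')
cv2.imwrite('pics/k3.png',np.hstack([cv2.resize(t[165:245,410:490],(390,390),interpolation=cv2.INTER_CUBIC),cv2.resize(S[265:375,295:405],(390,390),interpolation=cv2.INTER_CUBIC)]))
E
```

```text
time: 8.0
tcp_pos: [0.555, -0.3751, 0.0815]
tool_rot: [0.001, 0.854, -0.52, 0.002]
contact_force: [0.2, -5.9, 2.9]
finger_gap: 0.0129
time: 8.3
tcp_pos: [0.5536, -0.3726, 0.0801]
tool_rot: [-0.001, 0.854, -0.52, -0.001]
contact_force: [0.2, 0.6, -0.4]
finger_gap: 0.0421
time: 8.7
tcp_pos: [0.557, -0.3752, 0.1982]
tool_rot: [-0.0, 0.854, -0.52, 0.006]
contact_force: [0.0, -0.2, 0.7]
finger_gap: 0.043
```

View pics/k3.png

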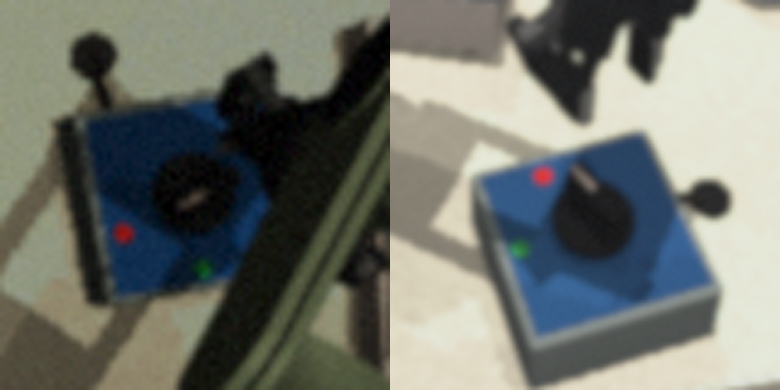

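The white line now points at the red dot, so the knob is at stop and back up. Next I'll measure the paddle and the opening precisely.

```bash
python3 - <<'E'
from h import *
np.set_printoptions(precision=4,suppress=True)
im=cv2.imread('pics/top0.png');sd=cv2.imread('pics/side0.png')
a=im[185:255,270:360];b=sd[165:215,275:350]
cv2.imwrite('pics/p1.png',cv2.resize(a,None,fx=8,fy=8,interpolation=cv2.INTER_CUBIC));cv2.imwrite('pics/p2.png',cv2.resize(b,None,fx=10,fy=10,interpolation=cv2.INTER_CUBIC))
O=np.array([.5157,.0611,.141])
hs=cv2.cvtColor(im,cv2.COLOR_BGR2HSV)
m=np.zeros(im.shape[:2],np.uint8);poly=np.array([(293,194),(342,209),(330,245),(282,230)])
cv2.fillPoly(m,[poly],1); m=cv2.erode(m,np.ones((5,5)))
w=(m>0)&(hs[...,0]>8)&(hs[...,0]<24)&(hs[...,1]>70)&(hs[...,2]>90)
v,u=np.nonzero(w);print(len(u),u.min(),u.max())
pts=np.array([back('top',p,.10) for p in zip(u,v)])
c=pts.mean(0);U,S,V=np.linalg.svd(pts[:,:2]-c[:2]);d=V[0]*np.sign(V[0][1]);print('centre handle line',c,'yaw',np.degrees(np.arctan2(d[1],d[0])))
E
```

```text
161 291 335
centre handle line [0.5317 0.0554 0.1   ] yaw 68.81225103287646
```

View pics/p1.png

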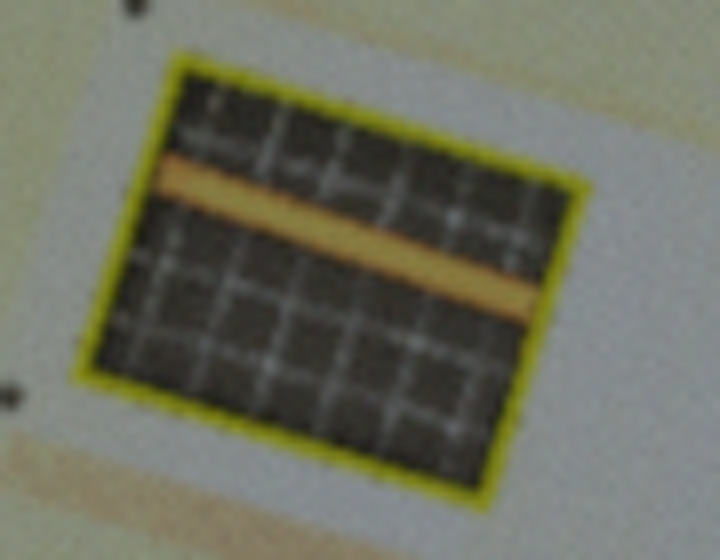

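View pics/p2.png

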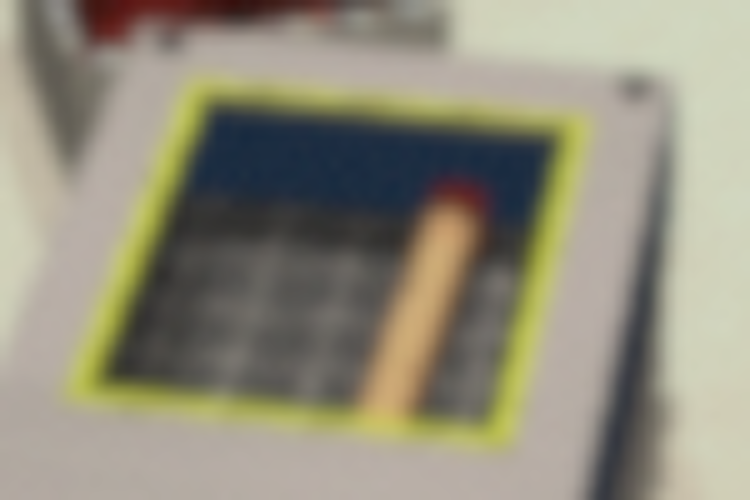

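```bash
python3 - <<'E'
from h import *
np.set_printoptions(precision=4,suppress=True)
f=lambda p,ox,oy,s:(ox+(p[0]+.5)/s-.5,oy+(p[1]+.5)/s-.5)
L=back('top',f((163,173),270,185,8),.1);Rr=back('top',f((537,303),270,185,8),.1)
d=L-Rr;print(L,Rr,np.degrees(np.arctan2(d[1],d[0])))
print('side end',back('side',f((458,181),275,165,10),.1))
print('side line near',back('side',f((388,415),275,165,10),.1))
oc=np.array([back('top',f(p,270,185,8),.141) for p in [(180,62),(583,185),(487,500),(85,375)]])
print(oc,oc.mean(0)); e=oc[0]-oc[1]+oc[3]-oc[2];print(np.degrees(np.arctan2(e[1],e[0])))
oc=np.array([back('side',f(p,275,165,10),.141) for p in [(195,88),(582,122),(500,437),(80,398)]])
print(oc,oc.mean(0))
E
```

```text
[0.5602 0.1289 0.1   ] [ 0.5056 -0.0158  0.1   ] 69.29686143282693
side end [0.5652 0.1497 0.1   ]
side line near [0.5243 0.0325 0.1   ]
[[ 0.6001  0.1178  0.141 ]
 [ 0.5492 -0.0336  0.141 ]
 [ 0.4316  0.006   0.141 ]
 [ 0.4825  0.1564  0.141 ]] [0.5158 0.0616 0.141 ]
71.36419599113314
[[ 0.4798  0.1588  0.141 ]
 [ 0.6008  0.1195  0.141 ]
 [ 0.5482 -0.0314  0.141 ]
 [ 0.43    0.006   0.141 ]] [0.5147 0.0632 0.141 ]
```

```bash
python3 - <<'E'
from h import *
rows([.545,.093,.215],down(-20.8))
E
```

```text
16 rows: -26,-13,-1,0,0,-8.2,-24,-16,-2,0,0,-8.3,-22,-20,-1,0,0,-8.2,-18,-23,-2,0,0,-8.3,-15,-25,-1,0,0,-8.2,-11,-27,-2,0,0,-8.3,-8,-28,-1,0,0,-8.2,-3,-29,-2,0,0,-8.2,1,-29,-1,0,0,-8.3,6,-29,-1,0.1,0,-8.2,9,-27,-2,0,-0.1,-8.3,13,-26,-1,0,0,-8.2,17,-24,-2,0,0,-8.3,20,-21,-1,0,0,-8.2,23,-19,-2,0,0,-8.2,25,-14,-1,0,0,-8.3
end [0.5453 0.0929 0.215 ] 0.04
```

```bash
python3 -m creep '[-26,-13,-1,0,0,-8.2,-24,-16,-2,0,0,-8.3,-22,-20,-1,0,0,-8.2,-18,-23,-2,0,0,-8.3,-15,-25,-1,0,0,-8.2,-11,-27,-2,0,0,-8.3,-8,-28,-1,0,0,-8.2,-3,-29,-2,0,0,-8.2,1,-29,-1,0,0,-8.3,6,-29,-1,0,0,-8.2,9,-27,-2,0,0,-8.3,13,-26,-1,0,0,-8.2,17,-24,-2,0,0,-8.3,20,-21,-1,0,0,-8.2,23,-19,-2,0,0,-8.2,25,-14,-1,0,0,-8.3,0,0,0,0,0,0,0,0,0,0,0,0]' 0.5; python3 - <<'E'
from h import *
s=status.get_state();print(s['joint_pos'],s['tcp_pos'])
rows([.545,.093,.165],down(-20.8),n=2)
S=vision.capture('side');t=vision.capture('top')
p=s['tcp_pos'];print(proj('side',p),proj('top',p))
cv2.imwrite('pics/q1.png',np.hstack([cv2.resize(t[170:260,260:350],(390,390),interpolation=cv2.INTER_CUBIC),cv2.resize(S[125:225,265:365],(390,390),interpolation=cv2.INTER_CUBIC)]))
E
```

```text
time: 10.6
tcp_pos: [0.544, 0.0929, 0.2123]
tool_rot: [-0.001, 0.823, 0.568, -0.002]
contact_force: [0.2, 0.5, -0.3]
finger_gap: 0.0427
[ 1.48478035e-01  2.97981574e-01  1.64579393e+00 -2.01915296e-04
  1.20152358e+00  5.11273626e-01] [0.5439518  0.09293102 0.21230357]
2 rows: 0.3,0.6,23.6,-0.1,0.1,0,0.2,0.5,23.7,-0.1,0,0
end [0.545 0.093 0.165] 0.03
[316.34868412 164.16648129] [299.04026532 209.54365884]
```

View pics/q1.png

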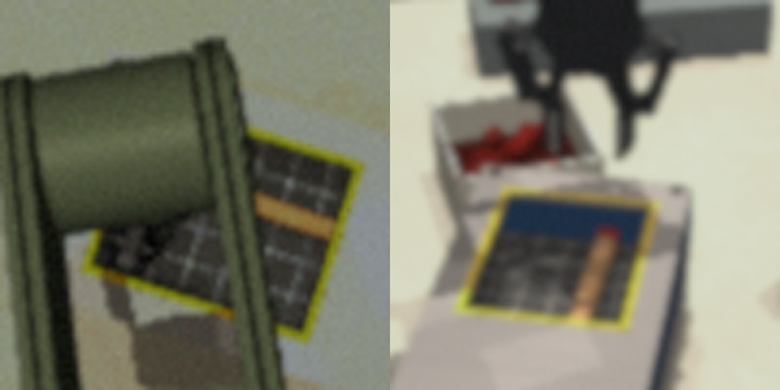

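Side view: the fingers are above the opening at about (316,164), and the red-banded handle end lies behind them. I'll narrow the jaws, go down part way and check.

```bash
python3 -m creep '[0.5,0,25,0,0,0,0,0.5,25,0,0,0,0,0.5,27,0,0,0,0,0,0,0,0,0,0,0,0,0,0,0]' 0.65; python3 - <<'E'
from h import *
s=status.get_state()
S=vision.capture('side')
p=s['tcp_pos'];print(p,proj('side',p))
cv2.imwrite('pics/q2.png',cv2.resize(S[120:220,270:370],(590,590),interpolation=cv2.INTER_CUBIC))
E
```

```text
time: 11.2
tcp_pos: [0.5462, 0.092, 0.1371]
tool_rot: [-0.0, 0.824, 0.567, -0.0]
contact_force: [0.1, 0.7, -0.0]
finger_gap: 0.0296
[0.54616902 0.09197866 0.13706926] [317.29962386 184.37777663]
```

View pics/q2.png

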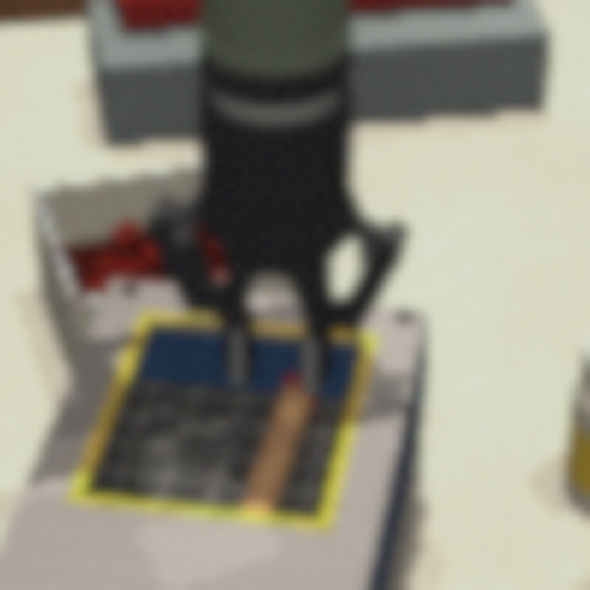

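```bash
python3 - <<'E'
from h import *
for z in(.1,.09):
  p=(proj('side',np.array([.5462,.092,z]))-[270,120])*5.9; print(p)
d=np.array([.355,.935,0])
print((proj('side',np.array([.5462,.092,.1])-.05*d)-[270,120])*5.9)
E
```

```text
[279.60087655 434.63457638]
[279.72753412 449.04613343]
[259.98043672 491.63060215]
```

The projected grasp point falls on the handle at zoom (279,435). The descent continues.

```bash
python3 -m creep '[0,0,20,0,0,0,0,0,15,0,0,0,0,0,10,0,0,0,0,0,5,0,0,0,0,0,0,0,0,0,0,0,0,0,0,0]'; python3 - <<'E'
from h import *
S=vision.capture('side')
cv2.imwrite('pics/q3.png',cv2.resize(S[120:220,270:370],(590,590),interpolation=cv2.INTER_CUBIC))
E
```

```text
time: 11.85
tcp_pos: [0.5477, 0.0927, 0.0951]
tool_rot: [0.002, 0.823, 0.568, 0.003]
contact_force: [-17.5, -2.5, 38.5]
finger_gap: 0.0297
```

View pics/q3.png

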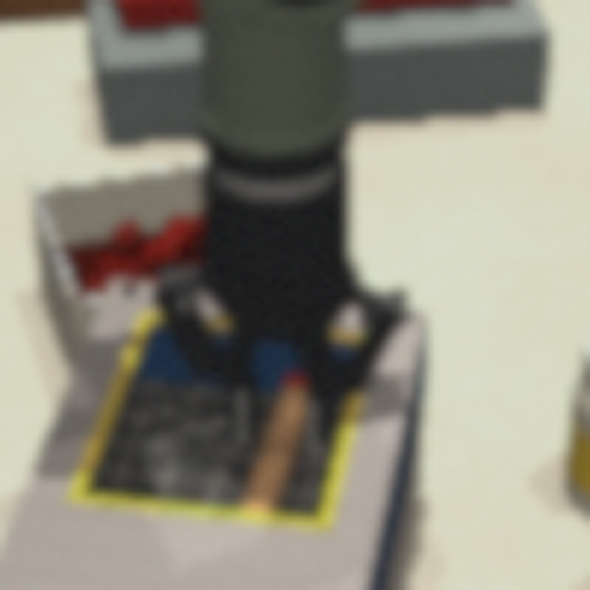

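Contact at 38 N: the outer finger link is on the opening's -y edge, because the handle lies about 19 mm to that side. I'll back off, shift inward and nudge the handle toward the middle before going deeper.

```bash
python3 -m creep '[0,0,-8,0,0,0,0,0,-8,0,0,0,0,-6,0,0,0,0,0,0,0,0,0,0,0,0,0,0,0,0]'; python3 -m creep '[0,0,5,0,0,0,0,0,4,0,0,0,0,0,0,0,0,0,0,0,0,0,0,0]'
```

```text
time: 12.4
tcp_pos: [0.5401, 0.095, 0.1024]
tool_rot: [-0.0, 0.823, 0.568, -0.001]
contact_force: [-0.4, -1.1, -0.9]
finger_gap: 0.0301
time: 12.8
tcp_pos: [0.5404, 0.0949, 0.0935]
tool_rot: [-0.0, 0.823, 0.568, -0.0]
contact_force: [-0.9, -0.2, -0.3]
finger_gap: 0.0296
```

```bash
python3 -m creep '[0,0,2,0,0,0,0,-4,0,0,0,0,0,-4,0,0,0,0,0,-4,1,0,0,0,0,-2,0,0,0,0,0,0,0,0,0,0]'; python3 - <<'E'
from h import *
S=vision.capture('side')
cv2.imwrite('pics/q4.png',cv2.resize(S[120:220,270:370],(590,590),interpolation=cv2.INTER_CUBIC))
E
```

```text
time: 13.4
tcp_pos: [0.5269, 0.1, 0.0911]
tool_rot: [-0.0, 0.823, 0.568, -0.0]
contact_force: [0.2, 0.1, -0.3]
finger_gap: 0.03
```

View pics/q4.png

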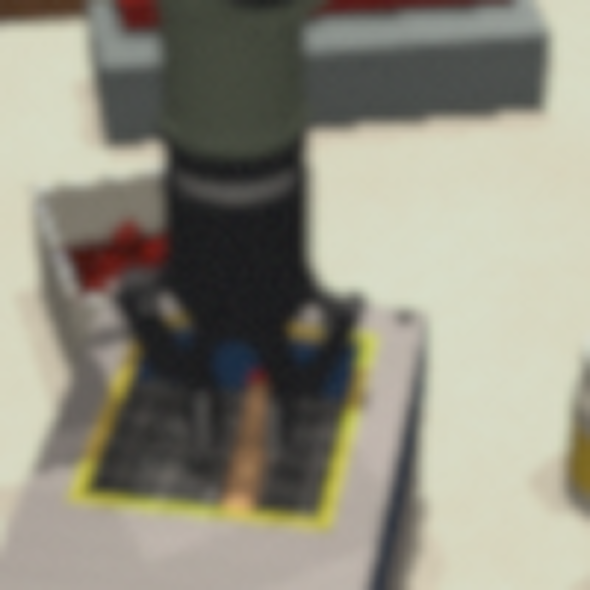

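The handle has moved with the finger and now sits between the jaws at about zoom (250,440). I'll lower 5 mm and close.

```bash
python3 -m creep '[0,0,3,0,0,0,0,0,3,0,0,0,0,0,0,0,0,0]'; python3 -m creep '[0,0,0,0,0,0,0,0,0,0,0,0,0,0,0,0,0,0,0,0,0,0,0,0]' 1;  python3 - <<'E'
from h import *
S=vision.capture('side')
cv2.imwrite('pics/q5.png',cv2.resize(S[120:220,270:370],(590,590),interpolation=cv2.INTER_CUBIC))
E
```

```text
time: 13.75
tcp_pos: [0.5271, 0.0998, 0.0844]
tool_rot: [-0.0, 0.823, 0.568, -0.001]
contact_force: [0.2, 0.4, -1.0]
finger_gap: 0.0302
time: 14.15
tcp_pos: [0.5276, 0.0998, 0.0852]
tool_rot: [0.0, 0.823, 0.568, 0.0]
contact_force: [0.6, 0.1, 1.6]
finger_gap: 0.0144
```

View pics/q5.png

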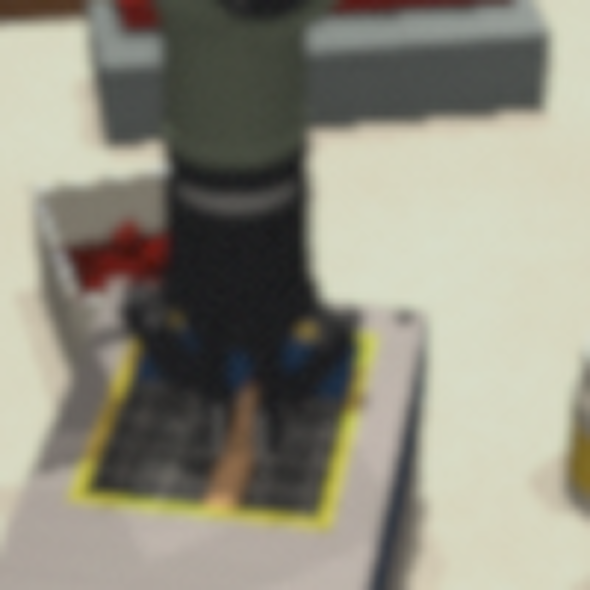

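Gripped: 14.4 mm reading, with the handle centred in the opening. Next I'll work out the slide, tilt and draw path in the tool plane.

```bash
cat > plan.py <<'E'
import numpy as np
def tcp(th,xb,zb): 
    t=np.radians(th); return np.array([xb+200*np.cos(t)-5*np.sin(t), zb+200*np.sin(t)+5*np.cos(t)])
def body(wps):
    # wps: list of (theta,[x,z]); rows: tool x,z shift then rot about y
    for (a,p),(b,q) in zip(wps[:-1],wps[1:]):
        t=np.radians(a);d=q-p; ex=np.array([np.cos(t),np.sin(t)]); ez=np.array([np.sin(t),-np.cos(t)])
        print(f'{d@ex:.1f},0,{d@ez:.1f},0,{b-a:g},0', end=' | ')
    print()
if __name__=='__main__':
    w=[(0,np.array([102,85.])),(0,np.array([100,89.])),(0,np.array([82,89.])),(0,np.array([65,89.]))]
    for th,xb in [(2.5,-135),(5,-135),(7.5,-135),(10,-135),(12.5,-129),(15,-116),(17.5,-101),(20,-87),(22.5,-76),(25,-66)]:
        w.append((th,tcp(th,xb,84)))
    body(w); print([ (a,p.round(1)) for a,p in w])
E
python3 plan.py
```

```text
-2.0,0,-4.0,0,0,0 | -18.0,0,0.0,0,0,0 | -17.0,0,0.0,0,0,0 | -0.4,0,-8.7,0,2.5,0 | -0.4,0,-8.7,0,2.5,0 | -0.4,0,-8.7,0,2.5,0 | -0.4,0,-8.7,0,2.5,0 | 5.5,0,-7.7,0,2.5,0 | 12.3,0,-5.9,0,2.5,0 | 14.1,0,-4.8,0,2.5,0 | 12.9,0,-4.5,0,2.5,0 | 9.9,0,-5.0,0,2.5,0 | 8.8,0,-4.9,0,2.5,0 | 
[(0, array([102.,  85.])), (0, array([100.,  89.])), (0, array([82., 89.])), (0, array([65., 89.])), (2.5, array([64.6, 97.7])), (5, array([ 63.8, 106.4])), (7.5, array([ 62.6, 115.1])), (10, array([ 61.1, 123.7])), (12.5, array([ 65.2, 132.2])), (15, array([ 75.9, 140.6])), (17.5, array([ 88.2, 148.9])), (20, array([ 99.2, 157.1])), (22.5, array([106.9, 165.2])), (25, array([113.1, 173.1]))]
```

```bash
python3 -m creep '[-2,0,-4,0,0,0,-9,0,0,0,0,0,-9,0,0,0,0,0,-9,0,0,0,0,0,-8,0,0,0,0,0,0,0,0,0,0,0,0,0,0,0,0,0]'; python3 - <<'E'
from h import *
S=vision.capture('side');t=vision.capture('top')
cv2.imwrite('pics/q6.png',np.hstack([cv2.resize(t[170:260,260:350],(390,390),interpolation=cv2.INTER_CUBIC),cv2.resize(S[120:220,260:360],(390,390),interpolation=cv2.INTER_CUBIC)]))
E
```

```text
time: 14.9
tcp_pos: [0.5144, 0.065, 0.0891]
tool_rot: [-0.0, 0.823, 0.568, 0.0]
contact_force: [1.5, -0.7, -0.6]
finger_gap: 0.0143
```

View pics/q6.png

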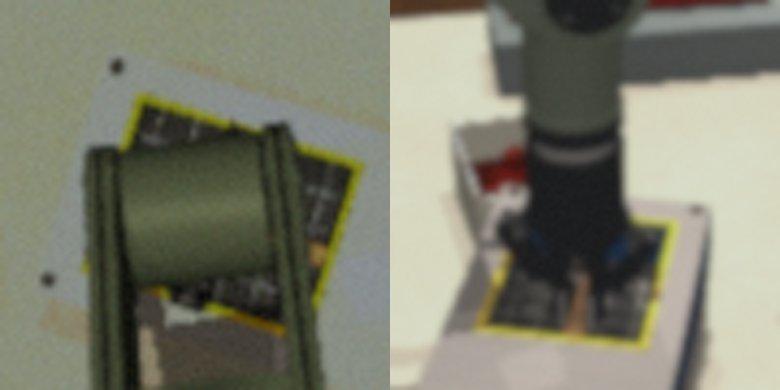

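The paddle slid freely with the gripper, with almost no force. Next comes the tilt.

```bash
python3 -m creep '[-0.4,0,-8.7,0,2.5,0,-0.4,0,-8.7,0,2.5,0,-0.4,0,-8.7,0,2.5,0,-0.4,0,-8.7,0,2.5,0,0,0,0,0,0,0]'; python3 -m creep '[5.5,0,-7.7,0,2.5,0,6,0,-3,0,1.2,0,6.3,0,-2.9,0,1.3,0,0,0,0,0,0,0,0,0,0,0,0,0]'; python3 - <<'E'
from h import *
S=vision.capture('side')
cv2.imwrite('pics/q7.png',cv2.resize(S[100:220,260:380],(590,590),interpolation=cv2.INTER_CUBIC))
E
```

```text
time: 15.5
tcp_pos: [0.5133, 0.0611, 0.1244]
tool_rot: [-0.049, 0.82, 0.565, 0.073]
contact_force: [0.3, -0.5, -1.0]
finger_gap: 0.0145
time: 16.0
tcp_pos: [0.5181, 0.0756, 0.1404]
tool_rot: [-0.074, 0.816, 0.563, 0.107]
contact_force: [0.1, -0.5, -0.3]
finger_gap: 0.0144
```

View pics/q7.png

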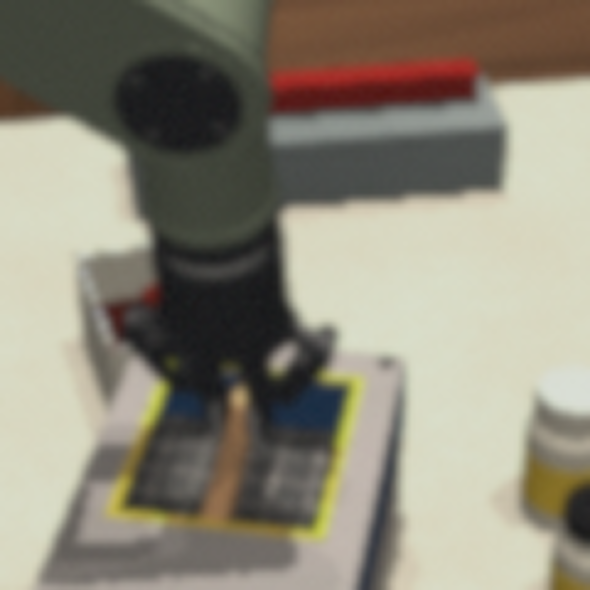

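```bash
python3 -m creep '[7,0,-2.4,0,1.2,0,7.1,0,-2.4,0,1.3,0,6.5,0,-2.2,0,1.2,0,6.4,0,-2.3,0,1.3,0,0,0,0,0,0,0,0,0,0,0,0,0]'; python3 -m creep '[9.9,0,-5,0,2.5,0,8.8,0,-4.9,0,2.5,0,0,0,0,0,0,0,0,0,0,0,0,0]'; python3 - <<'E'
from h import *
S=vision.capture('side')
cv2.imwrite('pics/q8.png',cv2.resize(S[100:220,260:380],(590,590),interpolation=cv2.INTER_CUBIC))
E
```

```text
time: 16.65
tcp_pos: [0.5264, 0.097, 0.1574]
tool_rot: [-0.099, 0.811, 0.559, 0.143]
contact_force: [0.1, 0.8, -1.2]
finger_gap: 0.0144
time: 17.05
tcp_pos: [0.5311, 0.1097, 0.1731]
tool_rot: [-0.123, 0.804, 0.554, 0.178]
contact_force: [-0.3, 0.4, -1.0]
finger_gap: 0.0143
```

View pics/q8.png

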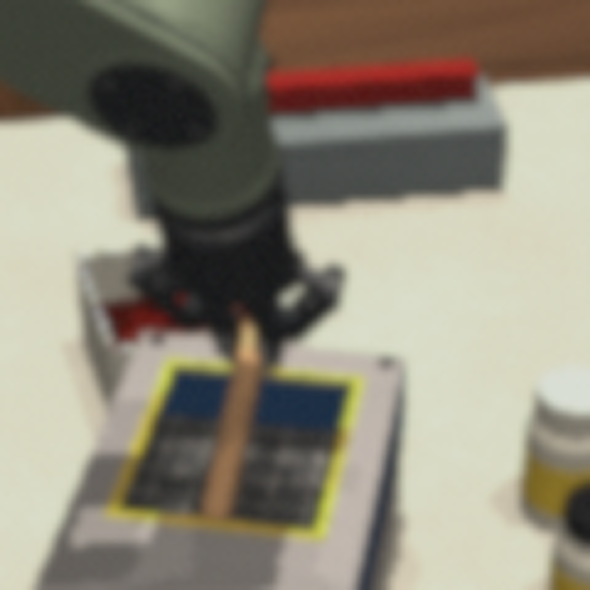

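The paddle is tilted 25° with the handle end above the cover and no contact force. I'll draw it out along its axis.

```bash
python3 -m creep '[10,0,0,0,0,0,10,0,0,0,0,0,10,0,0,0,0,0,10,0,0,0,0,0,10,0,0,0,0,0,0,0,0,0,0,0]'; python3 -m creep '[12,0,0,0,0,0,12,0,0,0,0,0,12,0,0,0,0,0,12,0,0,0,0,0,0,0,0,0,0,0,0,0,0,0,0,0]'; python3 - <<'E'
from h import *
S=vision.capture('side');t=vision.capture('top')
cv2.imwrite('pics/q9.png',np.hstack([cv2.resize(t[170:260,260:350],(390,390),interpolation=cv2.INTER_CUBIC),cv2.resize(S[100:220,260:380],(390,390),interpolation=cv2.INTER_CUBIC)]))
E
```

```text
time: 17.7
tcp_pos: [0.5481, 0.1537, 0.1954]
tool_rot: [-0.123, 0.803, 0.555, 0.179]
contact_force: [0.8, -0.2, -1.3]
finger_gap: 0.0143
time: 18.3
tcp_pos: [0.5627, 0.1934, 0.2147]
tool_rot: [-0.123, 0.803, 0.555, 0.178]
contact_force: [0.3, -0.2, -1.3]
finger_gap: 0.0143
```

View pics/q9.png

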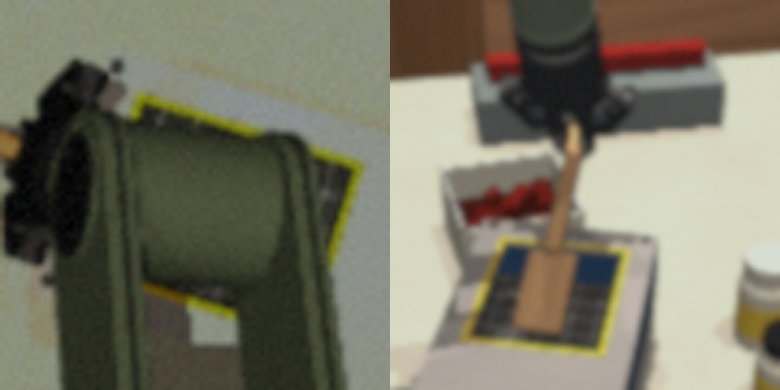

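The whole blade now shows inside the opening, with its end at zoom (540,330), clear of the near edge at about 348. I'll lift straight up.

```bash
python3 -m creep '[8.5,0,-18.1,0,0,0,8.5,0,-18.1,0,0,0,8.5,0,-18.1,0,0,0,8.5,0,-18.1,0,0,0,8.5,0,-18.1,0,0,0,0,0,0,0,0,0,0,0,0,0,0,0]'; python3 - <<'E'
from h import *
S=vision.capture('side');t=vision.capture('top')
cv2.imwrite('pics/r1.png',np.hstack([cv2.resize(t[150:270,230:350],(390,390),interpolation=cv2.INTER_CUBIC),cv2.resize(S[50:220,230:400],(390,390),interpolation=cv2.INTER_CUBIC)]))
s=status.get_state();Rt=rot(s['tool_rot']);B=s['tcp_pos']+Rt.apply([-.2,0,0]);H=s['tcp_pos']+Rt.apply([.06,0,-.01]);print(B,H,np.abs(s['qvel']).max())
print(s['joint_pos'])
print('pred blade px in zoom',(proj('side',B)-[230,50])*390/170)
for n in('paddle_blade_end','paddle_handle_end'):
  for c in ('side','top'): print(n,c,[(np.round(r['position'],1),round(r['confidence'],2)) for r in spotter.pinpoint(c,n)[:2]], proj(c,B if 'blade' in n else H))
E
```

```text
time: 19.1
tcp_pos: [0.5626, 0.1928, 0.3141]
tool_rot: [-0.123, 0.804, 0.554, 0.178]
contact_force: [-0.6, -0.8, -1.3]
finger_gap: 0.0143
[0.49756215 0.02345176 0.22875086] [0.58008057 0.23984991 0.34733648] 0.003438725343411217
[0.10783468 0.20224179 1.59545058 0.42078231 1.1721477  0.33967786]
pred blade px in zoom [169.3331289  284.67730698]
paddle_blade_end side [(array([302.6, 174.8]), 0.64)] [303.8118767  174.09010817]
paddle_blade_end top [(array([239.2, 194.8]), 0.7)] [323.71278281 225.11154884]
paddle_handle_end side [(array([322.3, 100.2]), 0.87), (array([351.6, 344.4]), 0.32)] [320.30552029 100.64701874]
paddle_handle_end top [(array([238. , 191.5]), 0.48)] [237.38577035 194.68518234]
```

View pics/r1.png

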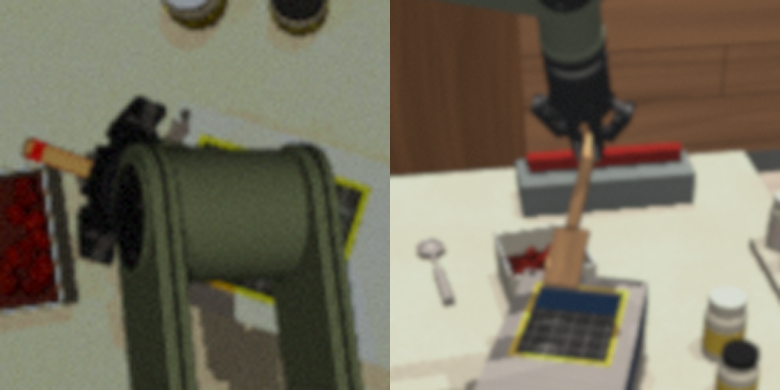

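Predicted and detected ends agree within about 2 px in the side view: blade end at about z 0.23, handle end at about 0.35. One last check of the knob and bystanders, then I'll hand in.

```bash
python3 -m creep '[0,0,0,0,0,0,0,0,0,0,0,0,0,0,0,0,0,0]'; python3 - <<'E'
from h import *
S=vision.capture('side'); a=cv2.imread('pics/side0.png')
f=lambda I:cv2.resize(I[150:390,225:425],(390,468),interpolation=cv2.INTER_CUBIC)
cv2.imwrite('pics/r2.png',np.hstack([f(a),f(S)]))
print(np.abs(status.get_state()['qvel']).max())
E
```

```text
time: 19.7
tcp_pos: [0.5629, 0.1933, 0.3147]
tool_rot: [-0.123, 0.804, 0.554, 0.178]
contact_force: [-0.4, 0.4, -1.1]
finger_gap: 0.0144
0.0022220948923965663
```

View pics/r2.png

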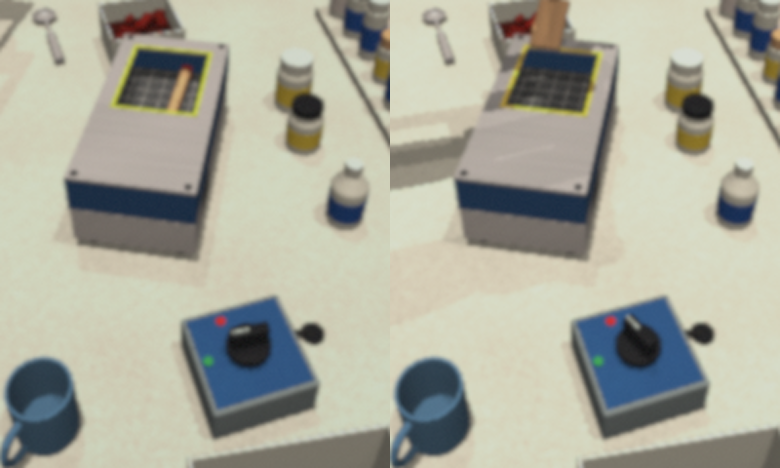

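The jars, mug and spoon haven't moved, the knob points at red, and the chamber is empty.

```bash
python3 -c "
from rig import bot
print(bot.hand_in())"
```

```text
the job is handed in; nothing more can be done
None
```

I set the selector to stop, took the paddle out through the opening handle end first, and handed in at about 19.8 s with the gripper still holding it. `hand_in` reported no verdict.

**Selector:** I pressed the knob about 7 mm, turned it about 67° clockwise until the torque rose at the stop, and let it spring back up. The last picture shows its white line at the red dot.

**Paddle:** I nudged the handle toward the middle of the opening, gripped it, slid it back 37 mm, tilted it 25° and drew it out with almost no contact force.

**Last checks:**
- The blade end is at about z 0.229 m and the handle end at about 0.347 m, roughly 9 and 21 cm above the cover.
- The arm was still, the grip gap steady at 14.4 mm, and the wrist force about 1 N.
- The before and after pictures show the jars, mug and spoon where they were.

**What went wrong or disagreed:**
- On the first way down into the opening, a finger link pressed on the cover's edge. The wrist read 38.5 N vertically, about 42 N in total. I backed off and came in from the middle. The 40 N limit is for the arm or the gripper's body pressing on something, and I could not tell whether this contact counts toward it.
- The top camera's detection of the blade end was wrong, reporting it at the handle end. The side view agreed with the calculated positions to within about 2 pixels.

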